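Snap the cover onto a terminal box and keep it pressed

TASK

Pick up the loose cover and fit it, open side down, over the terminal-box base that is fixed to the bench. Press it down until the springy tongues snap out into the windows at both ends and the cover sits flush on the base flange, then keep pressing it down with about 10 N: finish still holding that push, without letting go or lifting off. Leave the things lying around it where they are.

Things in the scene. Friction and masses are not known exactly. Their poses are not given: they have to be found in the camera images.
- cover: Loose cover: plain grey plastic cap 89 (x) x 54 (y) x 28 mm (z), open underneath, walls 2.5 mm, top 3 mm thick, about 0.12 kg, lying right way up on the bench. Origin: centre of its lower edge; z up, x along its length. Grip it from above by the smooth long sides (+y, -y), 54 mm apart. It is the same either way round (half a turn about z).
- cover_window (a point): Centre of the window in the cover's +x end wall; the -x end wall has the same. Each is 20 mm wide and runs from 2 to 15.5 mm above the cover's lower edge; the wall below it is a closed strip 2 mm high.
- box_base: Terminal-box base, fixed to the bench: grey flange 124 (x) x 70 (y) x 6 mm with four screws, on it an open rectangular grey neck 80 x 45 mm with brass terminals inside; rounded rim (4 mm radius) 29 mm above the bench. Origin: on the bench under its centre; z up, x along its length. The cover goes over the neck, length along length, with 2 mm play all round.
- seat (a point): On the base's axis at the top of the flange, 6 mm above the bench: where the cover's origin is when home (cover top then 34 mm above the bench). The cover meets the tongues with its lower edge about 15 mm above the bench, needs a push growing to 10 to 15 N, which suddenly drops at about 9 mm; the tongues spring out at about 7.5 mm.
- tongue_a (a joint): Spring tongue in the neck's +x end wall: wedge 14 mm wide, 9.5 to 20 mm above the bench, ramp on top, flat underneath, standing 5 mm out of the wall. Joint value in m: 0 = fully out (at the start, and again once snapped into the cover's window), about 0.003 while the strip below the window passes it. Spring 3.6 N at 0, plus 1.8 N per mm.
- tongue_b (a joint): The same tongue in the neck's -x end wall; 0 = fully out.
- multimeter: Bystander: yellow and black multimeter 145 x 72 x 49 mm lying on the bench; origin at the centre of its underside. Leave alone.
- battery_9v: Bystander: 9 V block battery 18 x 27 x 48 mm standing on the bench; origin at the centre of its underside. Leave alone.
- offcut_a: Bystander: pale wood offcut 34 x 88 x 19 mm lying on the bench; origin at the centre of its underside. Leave alone.
- solder_spool: Bystander: small spool of solder wire 69 x 60 x 42 mm standing on the bench; origin at the centre of its underside. Leave alone.
Not all that is in view belongs to the job. What is shaped like the cover but blue or red is not meant.

How it is judged:
By the outcome, as a careful person would: the job done as asked, in the order asked, and still so for the second after the job is handed in, while the arm keeps its last pose, push and grip.
It also fails if it takes over 40 s, if anything falls off the work surface, if the arm or the gripper's body presses on something with over 40 N, if the wrist force passes 120 N, or if a joint passes its speed limit or range.

ROBOT

A 6-joint arm with a two-finger parallel gripper is mounted at the origin on a cart in front of the work surface, level with it; the furniture and walls round the work are solid. World frame = base frame: x ahead of the robot, y to its left, z up, the work surface at z = 0. Lengths are in m, angles in rad, forces in N, time in s.
With the tool pointing down it reaches from about 0.4 to 0.825 m from the base axis. Payload 7 kg.
Tool frame: the origin (TCP) lies at the very end of the fingers, on their centre line; the grasp point (between the pads) lies arm.grip_point_offset behind it (arm.grip_point_offset is the distance from the TCP to the grasp point, in m); z points along the fingers, y is the line along which they close (so a half turn about z gives the same grasp; the last joint's range is limited). The gripper opens to 88 mm and grips with 3 to 60 N. Pads are 19 mm wide; open, the fingers measure 130 mm over their backs; the gripper's body (78 mm by 193 mm) begins 47 mm behind the grasp point.
Start: joints at [-0.999, 0.359, 0.012, 0, -1.224, -0.288], TCP at [0.189, -0.648, 0.227] pointing down, gripper open.
Joint ranges: [-3.07, 3.07], [-1.43, 2.12], [-1.02, 1.25], [-3.03, 1.67], [-3.05, -0], [-3.03, 3.03]. Speed limits (rad/s): [2.39, 2.39, 3.01, 3.14, 3.14, 3.14].

INTERFACE

Orientations are given as [roll, pitch, yaw] about the fixed x, y, z axes, in that order (R = Rz(yaw) Ry(pitch) Rx(roll)).
In Python, from station import arm gives the robot as it stands.
- The arm moves only by the shell command python3 -m crank 'ROWS' [OPENING] [FORCE]. ROWS is JSON, a list of rows, each an object of numbers: "dx", "dy", "dz": the shift along the tool's x, y, z in cm; "wx", "wy", "wz": the turn, a rotation vector about the tool's x, y, z in degrees. A call has exactly 10 rows; each row is the pose to reach, as a shift and turn from the pose commanded when the call began, along the tool's axes at that moment; what a row does not reach only later rows make up. A row lasts 1/8 s, in which the tool goes at most 62.5 mm and 10.7 degrees, less where a joint would pass 70% of its speed; a pose out of reach is approached as far as the arm can. A call with a gripper value outside its range is refused whole. OPENING is the finger opening in cm, from 0 to 8.76, set as the call begins (- or left out, the last holds). The fingers move at their own pace and stop on an object; FORCE is the grip in N (left out, the last holds). Time passes only in rows, so rows that repeat a pose let the fingers close, or fill a call up. It gives the time, the measured TCP pose, the force, the opening and the grip force at its end, in the units of the state.
- arm.get_state(): the state, without advancing time (a new reading comes with each control period).
- arm.grab_frame(name): name is "scene" or "top" or "wrist"; returns the picture (400x640x3 uint8, red, green, blue); there is no depth.
- arm.calibration(name): a dict with "fx", "fy", "cx", "cy" (pixels), "dist_coeffs" ([k1, k2, p1, p2, k3] as OpenCV has them; the pictures are not rectified), "world_from_camera" (4x4, takes a point from camera to world coordinates). Camera axes: x right, y down, z forward; pixel columns grow to the right and rows downward; lengths in m; the calibration is good to about 2 mm. A picture is of the moment at which its call begins: read the wrist's pose just before it. calibration takes no time and is no camera call; for the wrist camera it gives the pose at the moment of the call.
- arm.job_done(): hands the job in; it is judged then, once.
Trained networks look in the newest picture that a camera, given by its name, has taken for a name from the list of things; names that differ only in an ending like _2 or _b are one class to them, and where a whole thing is asked for, a point or a joint stands for the part that bears it (a point fixed in the world has none). Each returns a list of dicts, best first, with "confidence" (0 to 1); they miss things now and then, are a little off and sometimes report something else, mostly with a low value. They report only what shows in the picture. A call takes as long as a camera call. They do not tell look-alikes from the thing itself.
- arm.find_in(camera, query): "centre" ([x, y, z] in m, in world coordinates, good to about 4 mm: the middle of the surface that is visible of it).
- arm.masks_of(camera, query): "pixels" (400x640 bool, what is visible of it).
- arm.mark_of(camera, query): "centre" ([x, y, z] in m, in world coordinates, good to about 4 mm: a listed point, or the origin of a listed thing).
The state is a dict: "t": time; "q": joint angles; "qd": joint speeds; "joint_efforts": joint torques, N m; "eef_pos": TCP position; "ee_rot": TCP orientation; "force": force on the tool from outside, world axes, zero at the start; "moment": the same for the moment, N m; "width": finger opening in m; "gripper_force": force on a finger pad.
Only numpy, scipy, OpenCV 4.12 (cv2) and the standard library are available. Lean on these libraries where they do the work, as an engineer would, in place of code of your own. Each camera call takes 0.05 s, during which the arm holds its last target. There are 200 camera calls.

## Working session

There is one attempt and no reset: what is moved stays moved. The work goes in short steps, Python scripts to look and compute and a shell command to move; the robot and the scene stay as the last step left them, time stands still between calls to the robot, and variables do not carry over. Pictures are saved under pics/ and viewed, at most 10 in all, crops included, and the job is handed in when it is done.

```bash
mkdir -p pics; python3 - <<'E'
from station import arm
import cv2,numpy as np
print(arm.get_state()['eef_pos'],arm.get_state()['ee_rot'],arm.grip_point_offset)
for c in ("top","scene"):
    f=arm.grab_frame(c); cv2.imwrite(f'pics/{c}0.png',f[:,:,::-1])
    for q in ("cover","box_base"):
        for r in arm.mark_of(c,q): print(c,q,np.round(r['centre'],4),round(r['confidence'],2))
E
```

```text
[ 0.18883423 -0.64753752  0.2256067 ] [ 3.13991112e+00 -1.63140000e-04 -2.85790109e+00] 0.0188
top cover [ 0.5518  0.2679 -0.0035] 0.96
top cover [ 0.6287  0.0855 -0.0019] 0.9
top cover [0.4962 0.1554 0.0043] 0.89
top cover [ 0.4815  0.0181 -0.003 ] 0.78
top box_base [ 0.4751 -0.145  -0.0023] 0.98
scene cover [0.486  0.1491 0.0028] 0.97
scene cover [ 4.829e-01  2.410e-02 -3.000e-04] 0.88
scene cover [0.6276 0.0885 0.0009] 0.74
scene box_base [ 0.4779 -0.1424 -0.0075] 0.58
```

View pics/top0.png

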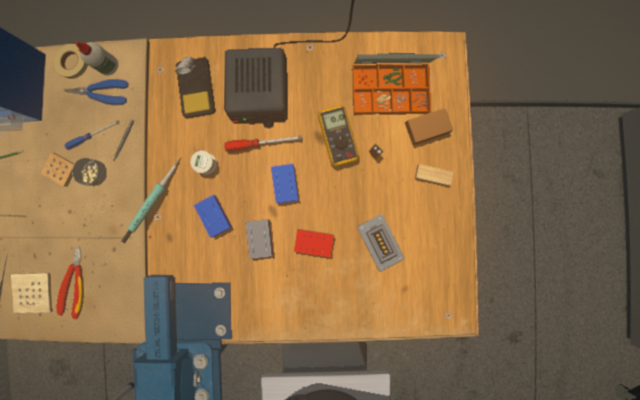

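View pics/scene0.png

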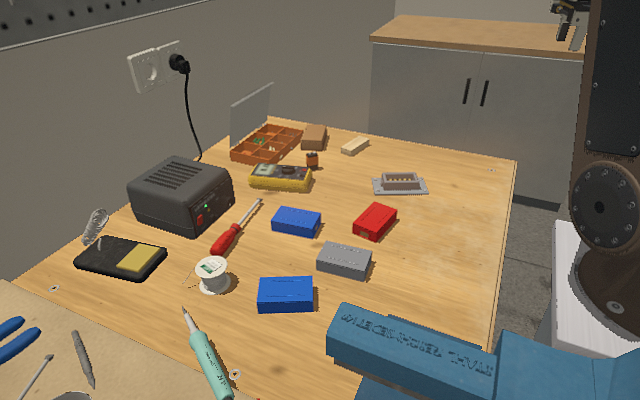

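The top picture has four cover-shaped things: blue at (213,216), blue at (285,184), red at (315,244) and grey at (259,240). Only the grey one fits "plain grey plastic cap". The base is at (381,243). I'll confirm in one crop and measure poses from the masks.

```bash
cat > h.py <<'E'
from station import arm
import cv2,numpy as np
def toplane(c,px,z,cal=None):
    k=cal or arm.calibration(c); T=np.array(k['world_from_camera'])
    K=np.array([[k['fx'],0,k['cx']],[0,k['fy'],k['cy']],[0,0,1]])
    u=cv2.undistortPoints(np.float64(px).reshape(-1,1,2),K,np.array(k['dist_coeffs'])).reshape(-1,2)
    d=np.c_[u,np.ones(len(u))]@T[:3,:3].T
    return (T[:3,3]+d*((z-T[2,3])/d[:,2:]))[:,:2]
def rect(P):
    (cx,cy),(w,h),a=cv2.minAreaRect(np.float32(P*1000))
    if w<h: w,h,a=h,w,a+90
    return np.round([cx,cy,w,h,(a+90)%180-90],1)
E
python3 - <<'E'
from h import *
f=arm.grab_frame('top'); cv2.imwrite('pics/crop.png',cv2.resize(f[200:290,190:420,::-1],None,fx=3.4,fy=3.4,interpolation=cv2.INTER_CUBIC))
for q,z in(("cover",.028),("box_base",.006)):
    for r in arm.masks_of('top',q):
        m=r['pixels']; px=np.argwhere(m)[:,::-1]
        print(q,round(r['confidence'],2),px.mean(0).round(),f[m].mean(0).round(),rect(toplane('top',px,z)))
E
```

```text
cover 0.96 [259. 238.] [145. 132. 119.] [494.8 150.9  89.5  58.9   5.2]
cover 0.94 [284. 183.] [ 85. 104. 171.] [625.9  87.1  87.9  53.6   6.9]
cover 0.73 [212. 215.] [ 83.  98. 158.] [553.6 261.8  91.9  61.3  28.2]
cover 0.73 [314. 242.] [205.  63.  41.] [482.   19.8  89.2  55.7  80.2]
cover 0.73 [203. 162.] [192. 178. 145.] [680.9 282.5  67.7  48.8  62.4]
box_base 0.95 [381. 242.] [132. 121. 106.] [ 476.2 -144.   122.4   67.9   24.2]
```

View pics/crop.png

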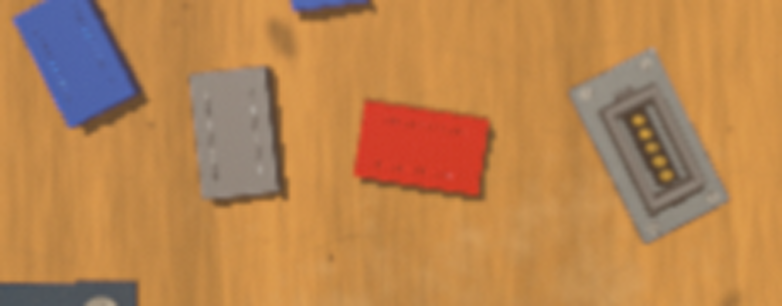

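The crop shows the grey cap at about (237,133) in the crop, so it is the cover meant. The base is at (648,145), with brass terminals in its neck. Next I'll work out the first move, to a point above the base for a close wrist view.

```bash
cat >> h.py <<'E'
from scipy.spatial.transform import Rotation as Ro
def go(pos,yawdeg,p0=None,r0=None):
    s=arm.get_state(); p0=s['eef_pos'] if p0 is None else p0; r0=s['ee_rot'] if r0 is None else r0
    A=Ro.from_euler('xyz',r0); B=Ro.from_euler('xyz',[180,0,yawdeg],degrees=True)
    print('d cm',np.round(A.inv().apply(np.array(pos)-p0)*100,2),'w deg',np.round((A.inv()*B).as_rotvec(degrees=True),1))
E
python3 - <<'E'
from h import *
s=arm.get_state(); W=np.array(arm.calibration('wrist')['world_from_camera']); A=Ro.from_euler('xyz',s['ee_rot'])
print('cam in tool',A.inv().apply(W[:3,3]-s['eef_pos']).round(3),'\n',(A.inv().as_matrix()@W[:3,:3]).round(2))
k=arm.calibration('wrist');print(k['fx'],k['cx'],k['cy'])
go([.476,-.144,.2],-156)
E
```

```text
cam in tool [ 0.082 -0.    -0.159] 
 [[ 0.   -0.95 -0.3 ]
 [ 1.    0.    0.  ]
 [-0.   -0.3   0.95]]
350.1116714448814 316.87616036899715 201.6917256398222
d cm [-41.66  40.34   2.65] w deg [ 0.   0.  -7.7]
```

```bash
python3 -m crank '[{"dx":-4.2,"dy":4,"wz":-0.8},{"dx":-8.4,"dy":8,"wz":-1.6},{"dx":-12.6,"dy":12,"wz":-2.4},{"dx":-16.8,"dy":16.2,"wz":-3.2},{"dx":-21,"dy":20.3,"wz":-4},{"dx":-25.2,"dy":24.4,"dz":0.5,"wz":-5},{"dx":-29.4,"dy":28.5,"dz":1,"wz":-6},{"dx":-33.6,"dy":32.5,"dz":1.5,"wz":-7},{"dx":-37.8,"dy":36.5,"dz":2,"wz":-7.7},{"dx":-41.7,"dy":40.3,"dz":2.6,"wz":-7.7}]' 8.76
python3 - <<'E'
from h import *
k=arm.calibration('wrist'); f=arm.grab_frame('wrist'); cv2.imwrite('pics/w1.png',f[:,:,::-1])
print(arm.get_state()['eef_pos'])
for r in arm.masks_of('wrist','box_base')[:2]:
    px=np.argwhere(r['pixels'])[:,::-1]; print(r['confidence'],px.min(0),px.max(0),rect(toplane('wrist',px,.006,k)))
for r in arm.mark_of('wrist','box_base')[:1]+arm.mark_of('wrist','seat')[:1]: print(r)
go([.495,.151,.2],-175)
E
```

```text
[ 0.18895457 -0.64793845  0.22650309]
d cm [-51.75  68.14   2.66] w deg [-0.  -0.  11.3]$[0]: bad value
```

View pics/w1.png

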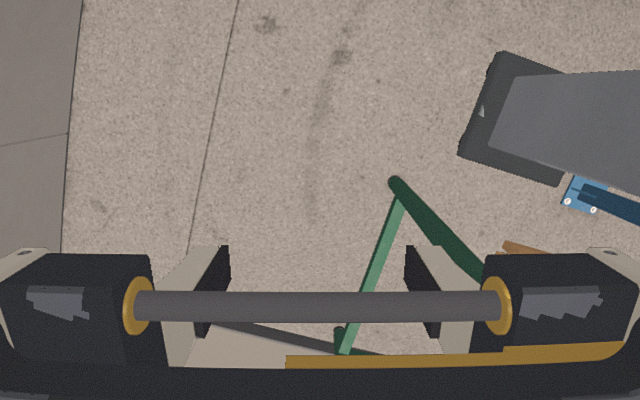

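The call was refused and the arm is still at its start; the picture shows only floor, with the fingers in its lower part. The rows seem to need all six keys.

```bash
python3 -m crank '[{"dx":-4.2,"dy":4,"dz":0,"wx":0,"wy":0,"wz":-0.8},{"dx":-8.4,"dy":8,"dz":0,"wx":0,"wy":0,"wz":-1.6},{"dx":-12.6,"dy":12,"dz":0,"wx":0,"wy":0,"wz":-2.4},{"dx":-16.8,"dy":16.2,"dz":0,"wx":0,"wy":0,"wz":-3.2},{"dx":-21,"dy":20.3,"dz":0,"wx":0,"wy":0,"wz":-4},{"dx":-25.2,"dy":24.4,"dz":0.5,"wx":0,"wy":0,"wz":-5},{"dx":-29.4,"dy":28.5,"dz":1,"wx":0,"wy":0,"wz":-6},{"dx":-33.6,"dy":32.5,"dz":1.5,"wx":0,"wy":0,"wz":-7},{"dx":-37.8,"dy":36.5,"dz":2,"wx":0,"wy":0,"wz":-7.7},{"dx":-41.7,"dy":40.3,"dz":2.6,"wx":0,"wy":0,"wz":-7.7}]' 8.76
python3 - <<'E'
from h import *
arm.grab_frame('wrist'); arm.grab_frame('wrist')
k=arm.calibration('wrist'); f=arm.grab_frame('wrist'); cv2.imwrite('pics/w2.png',f[:,:,::-1])
s=arm.get_state();print(s['t'],s['eef_pos'],s['ee_rot'])
for r in arm.masks_of('wrist','box_base')[:2]:
    px=np.argwhere(r['pixels'])[:,::-1]; print(r['confidence'],px.min(0),px.max(0),rect(toplane('wrist',px,.006,k)))
for r in arm.mark_of('wrist','box_base')[:1]+arm.mark_of('wrist','seat')[:1]: print(r)
go([.495,.151,.2],-175)
E
```

```text
t: 1.9
eef_pos: [0.4774, -0.1424, 0.201]
ee_rot: [-3.141, 0.001, -2.723]
force: [0.9, -0.9, 0.8]
width: 0.0878
gripper_force: 0.0
2.05 [ 0.47740969 -0.14226333  0.2003767 ] [ 3.14147430e+00 -1.48464799e-04 -2.71955314e+00]
0.85 [280 110] [349 227] [ 475.7 -143.6  123.2   69.8   25.4]
{'centre': [0.4777, -0.1452, 0.002], 'confidence': 0.98}
{'centre': [0.4707, -0.1434, 0.0045], 'confidence': 0.63}
d cm [-13.72  26.26   0.07] w deg [-0.  0. 19.]
```

View pics/w2.png

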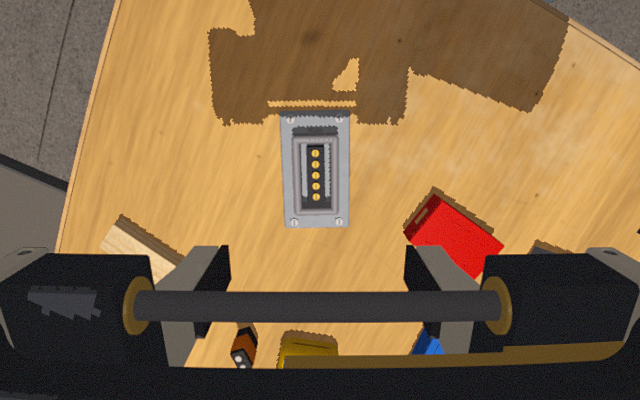

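The base is at (315,170), well framed. It measures (475.7, −143.6) mm with yaw 25.4°, and 123×70 mm agrees with the flange size. Now the cover.

```bash
python3 -m crank '[{"dx":-2.2,"dy":4.2,"dz":0,"wx":0,"wy":0,"wz":3},{"dx":-4.5,"dy":8.6,"dz":0,"wx":0,"wy":0,"wz":6},{"dx":-7,"dy":13.2,"dz":0,"wx":0,"wy":0,"wz":9},{"dx":-9.4,"dy":18,"dz":0,"wx":0,"wy":0,"wz":13},{"dx":-11.6,"dy":22.4,"dz":0,"wx":0,"wy":0,"wz":17},{"dx":-13.1,"dy":25.1,"dz":0,"wx":0,"wy":0,"wz":19},{"dx":-13.7,"dy":26.3,"dz":0,"wx":0,"wy":0,"wz":19},{"dx":-13.7,"dy":26.3,"dz":0,"wx":0,"wy":0,"wz":19},{"dx":-13.7,"dy":26.3,"dz":0,"wx":0,"wy":0,"wz":19},{"dx":-13.7,"dy":26.3,"dz":0,"wx":0,"wy":0,"wz":19}]'
python3 - <<'E'
from h import *
k=arm.calibration('wrist'); f=arm.grab_frame('wrist'); cv2.imwrite('pics/w3.png',f[:,:,::-1])
for r in arm.masks_of('wrist','cover')[:3]:
    px=np.argwhere(r['pixels'])[:,::-1]; print(r['confidence'],f[r['pixels']].mean(0).round(),px.min(0),px.max(0),rect(toplane('wrist',px,.028,k)))
for r in arm.mark_of('wrist','cover')[:2]: print(r)
E
```

```text
t: 3.45
eef_pos: [0.4948, 0.1506, 0.2007]
ee_rot: [3.142, 0.0, -3.056]
force: [0.4, -0.2, 0.6]
width: 0.0877
gripper_force: 0.0
0.7 [ 46.  99. 176.] [227 244] [278 327] [620.   91.7 105.   55.5   2.8]
0.67 [167. 160. 160.] [290 130] [347 221] [491.8 152.6  90.8  55.3   4.9]
0.59 [ 55. 108. 186.] [381 188] [456 267] [542.4 260.6  89.8  56.4  26.6]
{'centre': [0.6258, 0.0823, -0.0012], 'confidence': 0.84}
{'centre': [0.4826, 0.0185, -0.0017], 'confidence': 0.78}
```

View pics/w3.png

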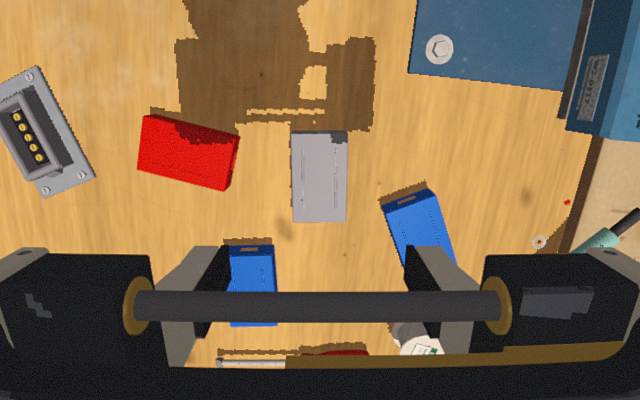

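The grey cover is at (318,175) in the wrist view: position about (493, 152) mm, yaw 5°, size 90×55 mm as expected. The fingers clear the red and blue neighbours, so I'm descending.

```bash
python3 -m crank '[{"dx":0.17,"dy":0.15,"dz":4,"wx":0,"wy":0,"wz":0},{"dx":0.17,"dy":0.15,"dz":8,"wx":0,"wy":0,"wz":0},{"dx":0.17,"dy":0.15,"dz":12,"wx":0,"wy":0,"wz":0},{"dx":0.17,"dy":0.15,"dz":15,"wx":0,"wy":0,"wz":0},{"dx":0.17,"dy":0.15,"dz":17,"wx":0,"wy":0,"wz":0},{"dx":0.17,"dy":0.15,"dz":18.4,"wx":0,"wy":0,"wz":0},{"dx":0.17,"dy":0.15,"dz":19.2,"wx":0,"wy":0,"wz":0},{"dx":0.17,"dy":0.15,"dz":19.6,"wx":0,"wy":0,"wz":0},{"dx":0.17,"dy":0.15,"dz":19.6,"wx":0,"wy":0,"wz":0},{"dx":0.17,"dy":0.15,"dz":19.6,"wx":0,"wy":0,"wz":0}]' 7.4 && python3 -m crank '[{"dx":0,"dy":0,"dz":0,"wx":0,"wy":0,"wz":0},{"dx":0,"dy":0,"dz":0,"wx":0,"wy":0,"wz":0},{"dx":0,"dy":0,"dz":0,"wx":0,"wy":0,"wz":0},{"dx":0,"dy":0,"dz":0,"wx":0,"wy":0,"wz":0},{"dx":0,"dy":0,"dz":0,"wx":0,"wy":0,"wz":0},{"dx":0,"dy":0,"dz":0,"wx":0,"wy":0,"wz":0},{"dx":0,"dy":0,"dz":0,"wx":0,"wy":0,"wz":0},{"dx":0,"dy":0,"dz":0,"wx":0,"wy":0,"wz":0},{"dx":0,"dy":0,"dz":0,"wx":0,"wy":0,"wz":0},{"dx":0,"dy":0,"dz":0,"wx":0,"wy":0,"wz":0}]' 4.5 45
python3 -c "
from h import *
go([.4757,-.1436,.12],-154.8)"
```

```text
t: 4.85
eef_pos: [0.4934, 0.1532, 0.0051]
ee_rot: [3.141, 0.001, -3.055]
force: [-0.4, 0.5, -1.2]
width: 0.0739
gripper_force: 0.0
t: 6.1
eef_pos: [0.4931, 0.153, 0.0047]
ee_rot: [3.142, 0.0, -3.055]
force: [-1.9, -0.2, 4.7]
width: 0.0534
gripper_force: 45.0
d cm [  4.3  -29.4  -11.53] w deg [  0.    0.  -20.2]
```

```bash
python3 -m crank '[{"dx":0,"dy":0,"dz":-3,"wx":0,"wy":0,"wz":0},{"dx":0,"dy":0,"dz":-7,"wx":0,"wy":0,"wz":0},{"dx":0.4,"dy":-3,"dz":-11,"wx":0,"wy":0,"wz":-2},{"dx":1.1,"dy":-7.5,"dz":-11.5,"wx":0,"wy":0,"wz":-5},{"dx":1.8,"dy":-12.5,"dz":-11.5,"wx":0,"wy":0,"wz":-8.5},{"dx":2.6,"dy":-17.5,"dz":-11.5,"wx":0,"wy":0,"wz":-12},{"dx":3.3,"dy":-22.5,"dz":-11.5,"wx":0,"wy":0,"wz":-15.5},{"dx":3.9,"dy":-26.8,"dz":-11.5,"wx":0,"wy":0,"wz":-18.5},{"dx":4.2,"dy":-29,"dz":-11.5,"wx":0,"wy":0,"wz":-20.2},{"dx":4.3,"dy":-29.4,"dz":-11.5,"wx":0,"wy":0,"wz":-20.2}]'
python3 - <<'E'
from h import *
arm.grab_frame('top');arm.grab_frame('top')
f=arm.grab_frame('top');arm.grab_frame('wrist')
s=arm.get_state();p=s['eef_pos'];A=Ro.from_euler('xyz',s['ee_rot']);print(s['t'],p,s['ee_rot'],s['force'])
k=arm.calibration('wrist');f=arm.grab_frame('wrist')
cv2.imwrite('pics/w4.png',f[:,:,::-1])
for q,z in(('cover',p[2]+.0235),('box_base',.006)):
  for r in arm.masks_of('wrist',q)[:2]:
    px=np.argwhere(r['pixels'])[:,::-1]; P=toplane('wrist',px,z,k)
    L=A.inv().apply(np.c_[P,np.full(len(P),z)]-p)*1000
    print(q,r['confidence'],f[r['pixels']].mean(0).round(),px.min(0),px.max(0),'tool mm',L.min(0).round(1),L.max(0).round(1))
E
```

```text
t: 7.35
eef_pos: [0.475, -0.1449, 0.119]
ee_rot: [3.141, -0.001, -2.705]
force: [-0.3, 0.9, -1.3]
width: 0.054
gripper_force: 45.0
7.55 [ 0.47558137 -0.14309703  0.11939647] [ 3.14140039e+00 -1.22238720e-04 -2.70250017e+00] [ 0.00459414 -0.75156472 -1.6718395 ]
cover 0.97 [118. 112. 113.] [251 175] [383 355] tool mm [-37.3 -27.1 -23.5] [ 50.7  27.5 -23.5]
cover 0.78 [170.  29.  22.] [442 227] [497 254] tool mm [ 16.   53.7 -23.5] [ 28.5  78.3 -23.5]
box_base 0.59 [101.  99. 100.] [271 119] [360 183] tool mm [ 12.2 -35.4 113.4] [ 62.6  34.2 113.4]
```

View pics/w4.png

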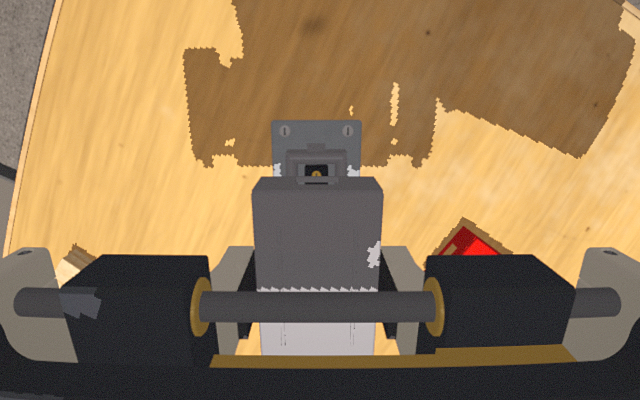

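The held cover's near edge is at rows 176–190 and the flange's near end at row 120, columns 272–361; both look aligned. I'll refine with sub-pixel edges.

```bash
python3 - <<'E'
from h import *
s=arm.get_state();p=s['eef_pos'];A=Ro.from_euler('xyz',s['ee_rot']);k=arm.calibration('wrist')
g=cv2.imread('pics/w4.png',0).astype(float)
def T(px,z):
    P=toplane('wrist',px,z,k); return (A.inv().apply(np.c_[P,np.full(len(P),z)]-p)*1000).round(1)[:,:2].tolist()
for a,b in((262,285),(350,372)): print('cover rows',a,g[172:196,a:b].mean(1).round().astype(int).tolist())
for a,b in((276,300),(332,356)):
    d=np.diff(g[108:132,a:b].mean(1)); i=np.abs(d).argmax(); w=np.abs(d[i-1:i+2]); r=108.5+i+(w@[-1,0,1])/w.sum(); print('flange end row',r,T([[(a+b-1)/2,r]],.006))
for r0 in (126,142,158):
    d=np.abs(np.diff(g[r0:r0+8].mean(0))); L=260+d[260:285].argmax()+.5; R=350+d[350:372].argmax()+.5
    print('flange sides',r0,L,R,T([[L,r0+3.5],[R,r0+3.5]],.006))
K=np.array([[k['fx'],0,k['cx']],[0,k['fy'],k['cy']],[0,0,1]]);W=np.linalg.inv(np.array(k['world_from_camera']))
for t in([44.5,0,4.5],[44.5,0,-23.5]):
    X=A.apply(np.array(t)/1000)+p; print('expected row',t,cv2.projectPoints(X[None],W[:3,:3],W[:3,3],K,np.array(k['dist_coeffs']))[0].ravel())
    
E
```

```text
cover rows 262 [182, 180, 186, 193, 138, 82, 80, 82, 82, 82, 84, 83, 82, 82, 83, 83, 81, 83, 87, 88, 89, 91, 92, 93]
cover rows 350 [201, 201, 202, 205, 142, 82, 79, 82, 82, 83, 82, 82, 82, 83, 81, 82, 83, 82, 88, 89, 90, 92, 93, 93]
flange end row 119.38758782201405 [[62.2, -22.1]]
flange end row 119.19148936170212 [[62.4, 20.6]]
flange sides 126 283.5 361.5 [[54.6, -25.4], [54.7, 34.6]]
flange sides 142 271.5 360.5 [[42.3, -35.0], [42.4, 34.3]]
flange sides 158 273.5 360.5 [[29.7, -33.9], [29.8, 34.8]]
expected row [44.5, 0, 4.5] [316.64383328 174.35421858]
expected row [44.5, 0, -23.5] [316.72052397 190.09801977]
```

Base and held cover agree within about 0.7 mm, so I need only a small correction. Descending to just around the rim with a force check.

```bash
python3 -m crank '[{"dx":0.05,"dy":-0.03,"dz":1,"wx":0,"wy":0,"wz":0},{"dx":0.05,"dy":-0.03,"dz":2.5,"wx":0,"wy":0,"wz":0},{"dx":0.05,"dy":-0.03,"dz":4,"wx":0,"wy":0,"wz":0},{"dx":0.05,"dy":-0.03,"dz":5.5,"wx":0,"wy":0,"wz":0},{"dx":0.05,"dy":-0.03,"dz":6.8,"wx":0,"wy":0,"wz":0},{"dx":0.05,"dy":-0.03,"dz":7.6,"wx":0,"wy":0,"wz":0},{"dx":0.05,"dy":-0.03,"dz":8.1,"wx":0,"wy":0,"wz":0},{"dx":0.05,"dy":-0.03,"dz":8.4,"wx":0,"wy":0,"wz":0},{"dx":0.05,"dy":-0.03,"dz":8.7,"wx":0,"wy":0,"wz":0},{"dx":0.05,"dy":-0.03,"dz":9,"wx":0,"wy":0,"wz":0}]' - 60
```

```text
t: 8.95
eef_pos: [0.4755, -0.1441, 0.0297]
ee_rot: [-3.141, 0.001, -2.702]
force: [0.1, 0.3, -0.5]
width: 0.0538
gripper_force: 60.0
```

```bash
python3 - <<'E'
from h import *
s=arm.get_state();print(s['t'],s['eef_pos'],s['force'],s['moment'],s['width'])
f=arm.grab_frame('wrist');arm.grab_frame('scene')
print(arm.get_state()['force'],arm.get_state()['eef_pos'])
E
```

```text
8.95 [ 0.47552103 -0.1441024   0.02967193] [ 0.1025869   0.31676839 -0.52754914] [0.05951646 0.03246763 0.00062067] 0.05381754420903634
[ 0.89376749  0.06892965 -0.84502129] [ 0.47516484 -0.14412007  0.02941623]
```

Past the rim with no contact force. On to the tongues.

```bash
python3 -m crank '[{"dx":0,"dy":0,"dz":0.2,"wx":0,"wy":0,"wz":0},{"dx":0,"dy":0,"dz":0.4,"wx":0,"wy":0,"wz":0},{"dx":0,"dy":0,"dz":0.6,"wx":0,"wy":0,"wz":0},{"dx":0,"dy":0,"dz":0.8,"wx":0,"wy":0,"wz":0},{"dx":0,"dy":0,"dz":0.9,"wx":0,"wy":0,"wz":0},{"dx":0,"dy":0,"dz":1.0,"wx":0,"wy":0,"wz":0},{"dx":0,"dy":0,"dz":1.1,"wx":0,"wy":0,"wz":0},{"dx":0,"dy":0,"dz":1.2,"wx":0,"wy":0,"wz":0},{"dx":0,"dy":0,"dz":1.3,"wx":0,"wy":0,"wz":0},{"dx":0,"dy":0,"dz":1.3,"wx":0,"wy":0,"wz":0}]'
```

```text
t: 10.3
eef_pos: [0.476, -0.1443, 0.0173]
ee_rot: [-3.141, 0.001, -2.702]
force: [-2.0, -1.3, 7.3]
width: 0.0536
gripper_force: 60.0
```

Push is growing (7 N at an edge height of about 12.6 mm). Continuing through the snap.

```bash
python3 -m crank '[{"dx":0,"dy":0,"dz":0.08,"wx":0,"wy":0,"wz":0},{"dx":0,"dy":0,"dz":0.16,"wx":0,"wy":0,"wz":0},{"dx":0,"dy":0,"dz":0.24,"wx":0,"wy":0,"wz":0},{"dx":0,"dy":0,"dz":0.32,"wx":0,"wy":0,"wz":0},{"dx":0,"dy":0,"dz":0.4,"wx":0,"wy":0,"wz":0},{"dx":0,"dy":0,"dz":0.46,"wx":0,"wy":0,"wz":0},{"dx":0,"dy":0,"dz":0.52,"wx":0,"wy":0,"wz":0},{"dx":0,"dy":0,"dz":0.56,"wx":0,"wy":0,"wz":0},{"dx":0,"dy":0,"dz":0.6,"wx":0,"wy":0,"wz":0},{"dx":0,"dy":0,"dz":0.6,"wx":0,"wy":0,"wz":0}]'
```

```text
t: 11.55
eef_pos: [0.4746, -0.1441, 0.0107]
ee_rot: [3.141, -0.001, -2.703]
force: [-3.0, 2.3, 6.5]
width: 0.0537
gripper_force: 60.0
```

```bash
python3 -m crank '[{"dx":0,"dy":0,"dz":0.02,"wx":0,"wy":0,"wz":0},{"dx":0,"dy":0,"dz":0.03,"wx":0,"wy":0,"wz":0},{"dx":0,"dy":0,"dz":0.04,"wx":0,"wy":0,"wz":0},{"dx":0,"dy":0,"dz":0.05,"wx":0,"wy":0,"wz":0},{"dx":0,"dy":0,"dz":0.05,"wx":0,"wy":0,"wz":0},{"dx":0,"dy":0,"dz":0.05,"wx":0,"wy":0,"wz":0},{"dx":0,"dy":0,"dz":0.05,"wx":0,"wy":0,"wz":0},{"dx":0,"dy":0,"dz":0.05,"wx":0,"wy":0,"wz":0},{"dx":0,"dy":0,"dz":0.05,"wx":0,"wy":0,"wz":0},{"dx":0,"dy":0,"dz":0.05,"wx":0,"wy":0,"wz":0}]'
python3 - <<'E'
from h import *
F=[]
for c in ('wrist','scene','wrist','scene'):
    f=arm.grab_frame(c); s=arm.get_state(); F.append(s['force'][2])
    cv2.imwrite(f'pics/{c}5.png',f[:,:,::-1])
print(np.round(F,1),s['eef_pos'],s['t'])
a=cv2.imread('pics/wrist5.png')[90:290,220:420];b=cv2.imread('pics/scene5.png')[140:240,340:440]
cv2.imwrite('pics/c5.png',np.hstack([cv2.resize(a,(400,400),interpolation=cv2.INTER_CUBIC),cv2.resize(b,(400,400),interpolation=cv2.INTER_CUBIC)]))
E
```

```text
t: 12.8
eef_pos: [0.4746, -0.1441, 0.0107]
ee_rot: [3.141, -0.001, -2.702]
force: [-3.9, 2.9, 12.6]
width: 0.0537
gripper_force: 60.0
[13.1 13.3 13.2 13.6] [ 0.47465344 -0.14414553  0.01070293] 13.0
```

View pics/c5.png

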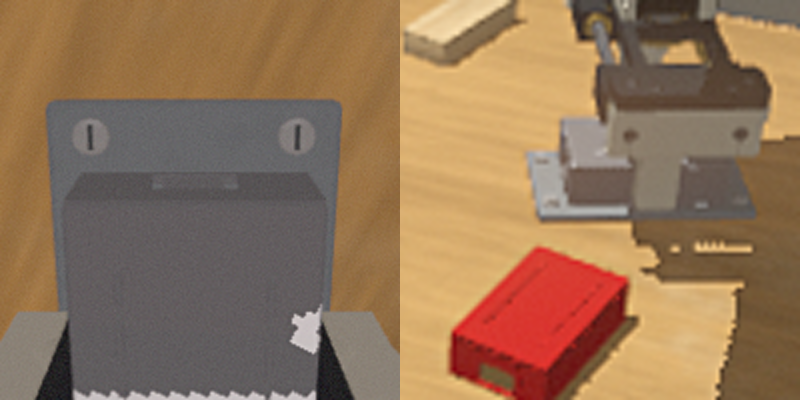

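The wrist crop shows the cover flat on the flange with a tongue showing in the near window. The TCP height of 10.7 mm is exactly the expected home height, and the contact is stiff. Push is 13.3 N, so I'll ease it to about 10 N.

```bash
python3 -m crank '[{"dx":0,"dy":0,"dz":-0.01,"wx":0,"wy":0,"wz":0},{"dx":0,"dy":0,"dz":-0.02,"wx":0,"wy":0,"wz":0},{"dx":0,"dy":0,"dz":-0.02,"wx":0,"wy":0,"wz":0},{"dx":0,"dy":0,"dz":-0.02,"wx":0,"wy":0,"wz":0},{"dx":0,"dy":0,"dz":-0.02,"wx":0,"wy":0,"wz":0},{"dx":0,"dy":0,"dz":-0.02,"wx":0,"wy":0,"wz":0},{"dx":0,"dy":0,"dz":-0.02,"wx":0,"wy":0,"wz":0},{"dx":0,"dy":0,"dz":-0.02,"wx":0,"wy":0,"wz":0},{"dx":0,"dy":0,"dz":-0.02,"wx":0,"wy":0,"wz":0},{"dx":0,"dy":0,"dz":-0.02,"wx":0,"wy":0,"wz":0}]'
python3 - <<'E'
from h import *
for i in range(4): arm.grab_frame('wrist'); s=arm.get_state(); print(np.round(s['force'],1),s['eef_pos'][2])
E
```

```text
t: 14.25
eef_pos: [0.4746, -0.1441, 0.0107]
ee_rot: [3.141, -0.001, -2.702]
force: [-4.0, 2.7, 9.8]
width: 0.0535
gripper_force: 60.0
[-3.3  2.8 11. ] 0.010704194042194845
[-3.6  3.4 10.4] 0.010730192770876695
[-3.8  2.9 10.4] 0.010712452582098755
[-4.1  2.3 11.8] 0.010714919351659854
```

Steady at 10–11 N and seated; handing in.

```bash
python3 -c "
from station import arm
print(arm.job_done())"
```

```text
the job is handed in; nothing more can be done
None
```

The grey cover is on the base at its home height, and the arm is still pressing it down with about 10–11 N; I saw the tongue in the near window, but took the far end's snap from the cover sitting flush.

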